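Draw a telescopic inspection mirror out to its second stop and hold it there

ROBOT

A 6-joint arm with a two-finger parallel gripper is mounted at the origin on the work surface. World frame = base frame: x ahead of the robot, y to its left, z up, the work surface at z = 0. Lengths are in m, angles in rad, forces in N, time in s.
With the tool pointing down it reaches from about 0.225 to 0.875 m from the base axis. Payload 3.4 kg.
Tool frame: the origin (TCP) lies between the finger pads; the fingertips stand 8 mm ahead of it and the grasp point (between the pads) lies 11 mm behind it; z points along the fingers, y is the line along which they close (so a half turn about z gives the same grasp; the last joint's range is limited). The gripper opens to 85 mm and grips with 20 to 120 N. Pads are 22 mm wide; open, the fingers measure 114 mm over their backs; the gripper's body (76 mm by 85 mm) begins 54 mm behind the grasp point. The pads swing forward as they close: fully open they stand 13 mm farther back than shut.
Start: joints at [1.018, 0.276, 1.505, -0, 1.361, -0.121], TCP at [0.241, 0.522, 0.204] pointing down, gripper open.
Joint ranges: [-2.89, 2.89], [-0.75, 2.08], [0.22, 2.7], [-1.18, 4.32], [0.11, 2.71], [-2.7, 2.7]. Speed limits (rad/s): [2.57, 2.57, 3.14, 3.14, 3.14, 3.14].

INTERFACE

Orientations are given as a unit quaternion [w, x, y, z].
In Python, from rig import manip gives the robot as it stands.
- The arm moves only by the tool move_arm, never from a script. Its argument "deltas" is a list that holds one entry, the list of rows, each a list of 5 numbers: the shift along the tool's x, y, z normalised to -1 to 1, where 1 is 80 cm, then the turn about the tool's z normalised to -1 to 1, where 1 is 120 degrees, then the closure, from -1 (fully open) to 1 (shut). In form: [[[tx, ty, tz, twist, grip], ...]]. A call has 1 to 12 rows; each row is the pose to reach, as a shift and turn from the pose commanded when the call began, along the tool's axes at that moment; what a row does not reach only later rows make up. A row lasts 1/10 s, in which the tool goes at most 50 mm and 8.59 degrees, less where a joint would pass 70% of its speed; a pose out of reach is approached as far as the arm can. A call with a number of a shift or a turn outside -1 to 1 is refused whole. A call with a gripper value outside its range is refused whole. The fingers move at their own pace and stop on an object; "squeeze" is the grip in N (left out, the last holds). Time passes only in rows, so rows that repeat a pose let the fingers close. It gives the time, the measured TCP pose, the force, the opening and the grip force at its end, in the units of the state.
- manip.get_state(): the state, without advancing time (a new reading comes with each control period).
- manip.get_image(name): name is "side" or "top" or "wrist"; returns the picture (400x640x3 uint8, red, green, blue); there is no depth.
- manip.camera_params(name): a dict with "fx", "fy", "cx", "cy" (pixels), "dist" ([k1, k2, p1, p2, k3] as OpenCV has them; the pictures are not rectified), "R" (3x3) and "t" (3): a world point X has camera coordinates R X + t; the wrist camera has in their place "tool_from_camera" (4x4, takes a point from camera to tool coordinates, whose origin is the TCP and whose axes are the flange's). Camera axes: x right, y down, z forward; pixel columns grow to the right and rows downward; lengths in m; the calibration is good to about 2 mm. A picture is of the moment at which its call begins: read the wrist's pose just before it. camera_params takes no time and is no camera call.
- manip.sign_off(): hands the job in; it is judged then, once.
The state is a dict: "clock": time; "qpos": joint angles; "qd": joint speeds; "effort": joint torques, N m; "position": TCP position; "ee_rot": TCP orientation; "contact_force": force on the tool from outside, world axes, zero at the start; "moment": the same for the moment, N m; "width": finger opening in m; "gripper_force": force on a finger pad.
Only numpy, scipy, OpenCV 4.12 (cv2) and the standard library are available. Lean on these libraries where they do the work, as an engineer would, in place of code of your own. Each camera call takes 0.05 s, during which the arm holds its last target. There are 200 camera calls.

TASK

The inspection mirror clamped on the surface plate is to look into the open box-shaped part in front of it. Press the button on its handle fully down so that the mirror springs out to its first stop, let the button come up again, then take the mirror by its grip block and pull it straight out to its second stop, as far as it goes. Finish while still gripping it and holding it fully out against its return spring; do not touch the mirror disc and do not shift the box part, the V-block or the plug gauge.

Things in the scene. Friction and masses are not known exactly. Their poses are not given: they have to be found in the camera images.
- plate: Cast-iron surface plate, fixed, 400 x 600 x 80 mm (x, y, z), blue sides, dark ground top 80 mm above the bench. Origin: centre of its underside.
- wand: The inspection mirror's stand and handle, fixed on the plate. A steel base 110 x 70 x 16 mm with two clamps (44 mm wide, up to 79 mm above the plate) holds a black round handle, 34 mm diameter, 130 mm long, lying level with its axis 60 mm above the plate. Origin: on the plate's top, under the handle's axis; the handle runs from x = -75 to +55 mm. Its x axis runs along the handle towards the mirror and is the direction in which the mirror pulls out; z up.
- button_top (a point): Centre of the flat top of the steel release button, 20 mm diameter, standing up on the handle through a 28 mm grey boss. Unpressed it lies 90 mm above the plate, 10 mm behind the wand's origin (x = -10 mm), 11.5 mm above the boss and 11 mm above the clamps, whose near faces lie 26 mm from its axis either way along x. Moves down with the button.
- button (a joint): Button travel in m: 0 up, 0.006 fully down. A spring lifts it (about 1.4 N at the start, 5 N fully down); it comes up by itself when let go. While it is up the mirror is locked in and cannot be pulled; pressed fully down, it frees the mirror.
- grip: Grip block of the mirror: an aluminium block with dark ribs, 24 mm along the wand's x, 16 mm wide across it (y), 30 mm high, standing free on the rod between handle and mirror disc. To be gripped from above across its 16 mm width. Origin: the block's centre, 60 mm above the plate, 85 mm ahead of the wand's origin when the mirror is in; same axes as the wand. It carries the mirror on a 6 mm thick stalk.
- rod (a joint): How far the mirror is drawn out, in m, along the wand's x: 0 locked in; about 0.02 first stop, where it springs by itself once the button has been pressed; 0.09 second stop, a hard end. From the first stop the return spring pulls back with 60 N/m, 4.2 N at the second stop; let go, it runs back to the first stop. Nothing latches it out.
- glass: Round mirror disc, 30 mm diameter, 4 mm thick, tilted, at the end of a 6 mm stalk from the grip block, counted with the stalk (also not to be handled); its centre 90 mm ahead of the grip block's centre. Not to be touched.
- box_part: Bystander, loose: dark steel box-shaped part, a square tube 100 x 100 mm outside, 10 mm walls, 90 mm deep, open towards the wand; its mouth is about 250 mm ahead of the wand's origin, so the drawn-out mirror disc just enters it. Origin: centre of its underside.
- v_block: Bystander, loose: steel V-block 60 x 50 x 38 mm beside the wand, on either side, 120 mm or more off its axis. Origin: centre of its underside.
- plug_gauge: Bystander, loose: steel plug gauge standing upright, 38 mm diameter, 70 mm tall, beside the wand on the other side from the V-block, 120 mm or more off its axis. Origin: centre of its underside.

How it is judged:
By the outcome, as a careful person would: the job done as asked, in the order asked, and still so for the second after the job is handed in, while the arm keeps its last pose, push and grip.
It also fails if it takes over 43 s, if anything falls off the work surface, if the arm or the gripper's body presses on something with over 40 N, if the wrist force passes 120 N, or if a joint passes its speed limit or range.

## Working session

There is one attempt and no reset: what is moved stays moved. The work goes in short steps, Python scripts to look and compute and a tool call to move; the robot and the scene stay as the last step left them, time stands still between calls to the robot, and variables do not carry over. Pictures are saved under pics/ and viewed, at most 13 in all, crops included, and the job is handed in when it is done.

Besides the shell and the picture viewer there is one more tool, called after ">>>" as name([rows], argument=value, ...), one row to a line, values as JSON. move_arm: Moves the arm, as the interface text tells. Scaled input: -1 to 1 covers 80 cm each way for a shift and 120 degrees each way for a turn. Its arguments: {"type":"object","properties":{"deltas":{"type":"array","items":{"type":"array","items":{"type":"array","items":{"type":"number","minimum":-1,"maximum":1}}}},"squeeze":{"type":"number"}},"required":["deltas"]}

```bash
mkdir -p pics; python3 - <<'E'
from rig import manip
import cv2
s=manip.get_state();print(s)
for n in("side","top"):
    im=manip.get_image(n);cv2.imwrite(f"pics/{n}0.png",im[:,:,::-1]);print(n,manip.camera_params(n))
print(manip.camera_params("wrist"))
E
```

```text
{'clock': 0.0, 'qpos': array([ 1.01801217e+00,  2.76587968e-01,  1.50615959e+00,  3.14781909e-05,
        1.36071498e+00, -1.20972445e-01]), 'qd': array([ 5.28325553e-04,  5.80849680e-04,  7.83131039e-05, -5.03368231e-04,
       -8.38696240e-04,  1.51408880e-04]), 'effort': array([-1.18815592e-04, -4.16784918e+01, -2.45797116e+01, -1.91334088e-04,
        1.12074602e-02,  7.60821848e-06]), 'position': array([0.24031098, 0.52171789, 0.20343324]), 'ee_rot': array([-3.23563148e-04,  2.14235465e-01,  9.76781599e-01, -8.77303431e-04]), 'contact_force': array([0.1904116 , 0.87688595, 0.06057959]), 'moment': array([-0.00942496, -0.0151873 ,  0.02119285]), 'gripper_force': 0.0, 'width': 0.0853896669746143}
side {'fx': 393.7660702466389, 'fy': 393.7660702466389, 'cx': 321.8309456716487, 'cy': 202.4135741007363, 'dist': array([0.00127137, 0.        , 0.        , 0.        , 0.        ]), 'R': array([[ 0.77673132, -0.62955132,  0.0188041 ],
       [-0.46007435, -0.58751689, -0.66569926],
       [ 0.43013957,  0.50841818, -0.74598318]]), 't': array([-0.47922764,  0.35217363,  0.49659944])}
top {
[... 233 characters left out ...]
27],
       [-0.99013507,  0.01870818, -0.13886158],
       [ 0.13865106, -0.01212176, -0.99026711]]), 't': array([0.01400273, 0.60705376, 0.82336151])}
{'fx': 282.35996302148664, 'fy': 282.35996302148664, 'cx': 319.55785538101475, 'cy': 202.5342923353618, 'dist': array([-0.04746206,  0.        ,  0.        ,  0.        ,  0.        ]), 'tool_from_camera': array([[ 3.77064514e-04, -9.63536278e-01, -2.67577462e-01,
         6.70324203e-02],
       [ 9.99999609e-01,  5.77508007e-04, -6.70406046e-04,
         5.72698466e-04],
       [ 8.00488674e-04, -2.67577105e-01,  9.63536119e-01,
        -1.69947074e-01],
       [ 0.00000000e+00,  0.00000000e+00,  0.00000000e+00,
         1.00000000e+00]])}
```

View pics/top0.png

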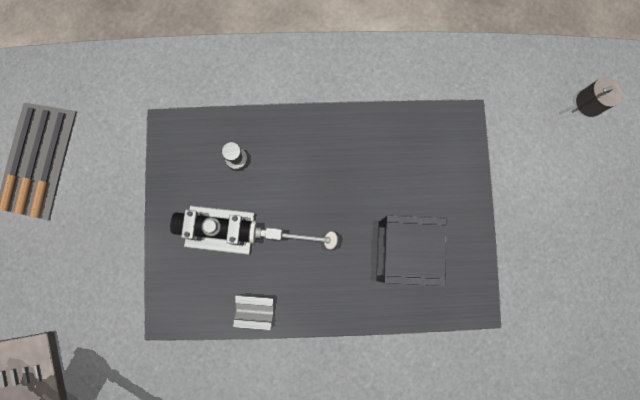

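View pics/side0.png

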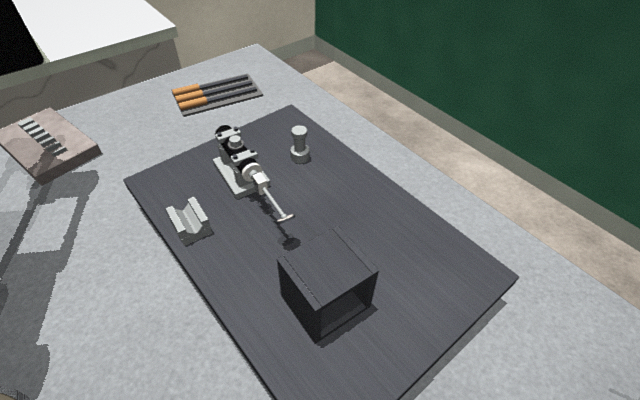

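The top view shows the button at about (211,227), the grip block at (273,234), the disc at (331,240) and the box mouth at x≈380. In the side view the button is at about (236,141) and the grip at (261,180). The wand points roughly along world −y. Next I cast rays onto the known heights.

```bash
cat > h.py <<'E'
import numpy as np, cv2
from rig import manip
from scipy.spatial.transform import Rotation as Rn
def cam(n,s=None):
    p=manip.camera_params(n);K=np.array([[p['fx'],0,p['cx']],[0,p['fy'],p['cy']],[0,0,1]])
    if n!='wrist': return K,p['dist'],p['R'],p['t']
    q=s['ee_rot'];T=np.eye(4);T[:3,:3]=Rn.from_quat([q[1],q[2],q[3],q[0]]).as_matrix();T[:3,3]=s['position']
    C=np.linalg.inv(T@p['tool_from_camera']);return K,p['dist'],C[:3,:3],C[:3,3]
def cast(c,uv,z):
    K,d,R,t=c;x=cv2.undistortPoints(np.array([[uv]],float),K,d)[0,0]
    r=R.T@np.array([x[0],x[1],1]);o=-R.T@t;return o+r*(z-o[2])/r[2]
def proj(c,X):
    K,d,R,t=c;return cv2.projectPoints(np.array(X,float).reshape(-1,3),cv2.Rodrigues(R)[0],t,K,d)[0][:,0]
def tooldelta(s,X):
    q=s['ee_rot'];return Rn.from_quat([q[1],q[2],q[3],q[0]]).inv().apply(np.array(X)-s['position'])
E
python3 - <<'E'
from h import *
t=cam('top');s=cam('side')
b=cast(t,(211,226.5),.17);g=cast(t,(273.5,234),.155);m=cast(t,(331,240),.14)
print(b,g,m, b-g, np.degrees(np.arctan2(*(m-b)[[1,0]])))
print('side',cast(s,(236,140),.17),cast(s,(261.5,178),.155),cast(s,(286,217),.14))
print('box',[cast(t,p,.18) for p in((386,218),(386,283))],'plug',cast(t,(235,160),.08),'vb',cast(t,(254,312),.1))
im=manip.get_image('top')[:,:,::-1]; a=cv2.resize(im[190:270,160:360],None,fx=4,fy=4,interpolation=3)
cv2.imwrite('pics/topc.png',a)
E
```

```text
[0.54958563 0.166865   0.17      ] [0.5378059 0.074067  0.155    ] [ 0.52782883 -0.01376266  0.14      ] [0.01177973 0.092798   0.015     ] -96.86825290036386
side [0.5505081  0.16149181 0.17      ] [0.54093642 0.06864148 0.155     ] [ 0.53075467 -0.01351454  0.14      ]
box [array([ 0.55650457, -0.09471027,  0.18      ]), array([ 0.4610576 , -0.09136735,  0.18      ])] plug [0.67092153 0.14557285 0.08      ] vb [0.41600351 0.11154573 0.1       ]
```

View pics/topc.png

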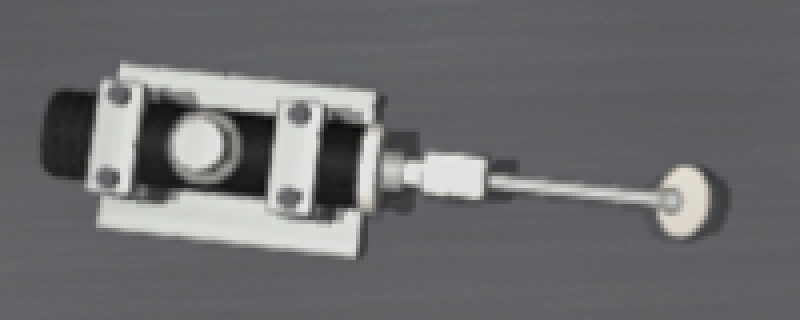

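The crop puts the button top at about (209.8,225.8) in the full top view and the grip centre at (273.3,233.8). The axis angle is about −97°, the two views agree to about 5 mm, and the button–grip distance fits the given 95 mm. I'll move above the button, align with the wand and close the fingers.

>>> move_arm([
  [[-0.539,-0.243,-0.058,0.6025,1],[-0.539,-0.243,-0.058,0.6025,1],[-0.539,-0.243,-0.058,0.6025,1],[-0.539,-0.243,-0.058,0.6025,1],[-0.539,-0.243,-0.058,0.6025,1],[-0.539,-0.243,-0.058,0.6025,1],[-0.539,-0.243,-0.058,0.6025,1],[-0.539,-0.243,-0.058,0.6025,1],[-0.539,-0.243,-0.058,0.6025,1],[-0.539,-0.243,-0.058,0.6025,1],[-0.539,-0.243,-0.058,0.6025,1],[-0.539,-0.243,-0.058,0.6025,1]],
], squeeze=30)

```text
clock: 1.35
position: [0.5506, 0.165, 0.2501]
ee_rot: [-0.001, 0.75, 0.662, -0.0]
contact_force: [-0.7, 1.6, 0.8]
width: -0.0001
gripper_force: 0.0
```

```bash
python3 - <<'E'
from h import *
s=manip.get_state();im=manip.get_image('wrist');cv2.imwrite('pics/w1.png',im[:,:,::-1])
print(s['clock'],s['position'],s['ee_rot'],s['width'],s['qpos'])
np.save('im1.npy',im)
c=cam('wrist',s);print(proj(c,[[.55,.165,.17],[.539,.072,.155],[.53,-.0136,.14]]))
E
```

```text
1.35 [0.5505564  0.1650354  0.25011068] [-8.32401705e-04  7.49608536e-01  6.61880761e-01 -4.57372090e-04] -6.583258726186083e-05 [1.69554669e-01 2.54923820e-01 1.42169221e+00 9.40027263e-04
 1.46663022e+00 2.93601727e-01]
[[318.25380224 201.02020461]
 [318.9847061  282.4271265 ]
 [320.43069024 338.5279443 ]]
```

View pics/w1.png

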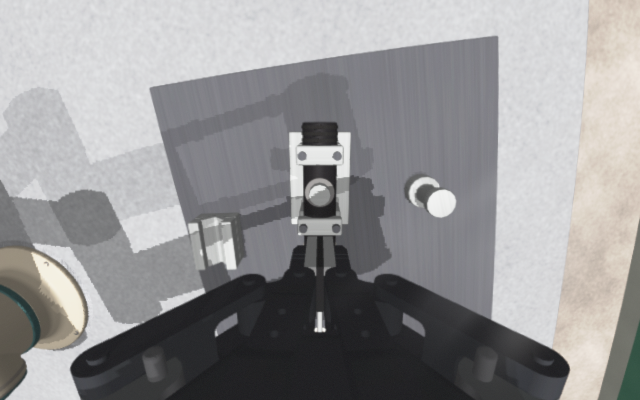

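The wrist view shows the button at about (319,191), slightly above the predicted (318,201). The wand runs vertically in the image, so the alignment is good. I'll locate the circle more precisely.

```bash
python3 - <<'E'
from h import *
s=manip.get_state();im=np.load('im1.npy');c=cam('wrist',s)
cv2.imwrite('pics/w1c.png',cv2.resize(im[110:250,270:370,::-1],None,fx=5,fy=5,interpolation=3)[:600] if 0 else cv2.resize(im[115:250,270:370,::-1],None,fx=4.4,fy=4.4,interpolation=3))
g=cv2.cvtColor(im,cv2.COLOR_RGB2GRAY)
for y in range(176,210,2): print(y,g[y,304:336:2])
print(proj(c,[list(s['position']),list(s['position']-[0,0,.008])]))
for uv in((319,193),(319.5,196)): print(cast(c,uv,.17))
E
```

```text
176 [43 40 40 43 46 54 58 60 59 54 48 47 45 43 39 36]
178 [ 45  39  42  43  49  74 110 128 132 115  77  52  46  43  41  34]
180 [ 43  40  41  67 138 164 167 167 167 167 166 156  77  42  40  37]
182 [ 44  39  74 157 167 165 162 149 146 162 165 167 163 100  42  36]
184 [ 47  55 154 165 163 118 106 115 118 104 109 160 167 163  74  33]
186 [ 48 115 166 162 117 175 221 228 229 225 190 106 124 114  99  34]
188 [ 59 156 166 131 193 231 231 232 232 230 210 138  94 100 100  44]
190 [ 72 163 163 181 228 229 228 225 216 200 158 144 134 101 100  60]
192 [ 79 164 162 216 227 225 221 168 142 142 142 143 141 102 100  64]
194 [ 73 162 160 223 224 177 145 141 140 142 142 141 142 107 101  60]
196 [ 53 157 168 212 156 145 140 140 140 141 141 140 141 110 100  49]
198 [ 45 115 149 151 140 141 141 142 141 142 143 142 141 104  92  32]
200 [ 43  42  96 120 142 143 142 143 142 143 144 144 134  99  54  29]
202 [ 35  28  44  95 122 140 139 140 141 140 141 132 103  69  31  29]
204 [ 35  31  32  45  92 115 135 139 140 137 125  98  60  32  32  29]
206 [35 30 28 33 35 52 74 94 95 82 59 37 31 30 30 29]
208 [36 30 30 31 33 34 36 37 38 35 34 34 33 30 30 30]
[[318.35959371 233.46455352]
 [318.42512605 229.02737953]]
[0.55111374 0.17308232 0.17      ]
[0.55122146 0.17022907 0.17      ]
```

View pics/w1c.png

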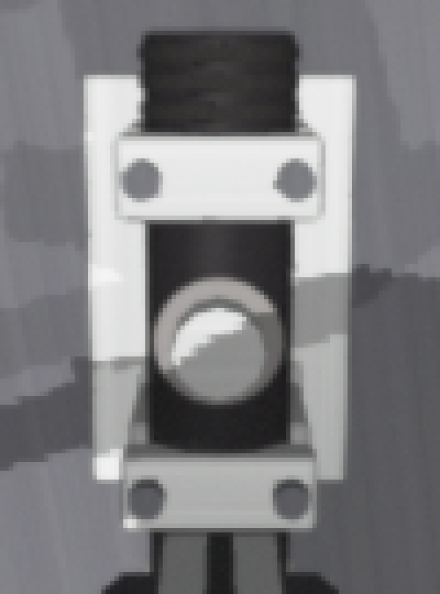

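The button top centre is at (319.5,195.5), which gives about (0.551, 0.170). I'll shift about 4 mm and descend to just above it.

>>> move_arm([
  [[0.005,0,0.05,0,1],[0.005,0,0.085,0,1],[0.005,0,0.085,0,1],[0.005,0,0.089,0,1],[0.005,0,0.092,0,1],[0.005,0,0.094,0,1],[0.005,0,0.096,0,1],[0.005,0,0.096,0,1]],
])

```text
clock: 2.2
position: [0.5516, 0.1692, 0.1744]
ee_rot: [0.0, 0.749, 0.662, 0.0]
contact_force: [-0.2, 0.6, -0.4]
width: -0.0001
gripper_force: 0.0
```

>>> move_arm([
  [[0,0,0.00125,0,1],[0,0,0.0025,0,1],[0,0,0.0025,0,1]],
])

```text
clock: 2.5
position: [0.5514, 0.1691, 0.1718]
ee_rot: [-0.0, 0.749, 0.662, -0.0]
contact_force: [0.6, 0.5, -0.3]
width: 0.0002
gripper_force: 0.0
```

```bash
python3 - <<'E'
from h import *
a=manip.get_image('side')[:,:,::-1];print(manip.get_state()['contact_force'])
cv2.imwrite('pics/s2.png',cv2.resize(a[80:260,180:340],None,fx=3.3,fy=3.3,interpolation=3))
E
```

```text
[-0.06069092  0.45380603  0.41248019]
```

View pics/s2.png

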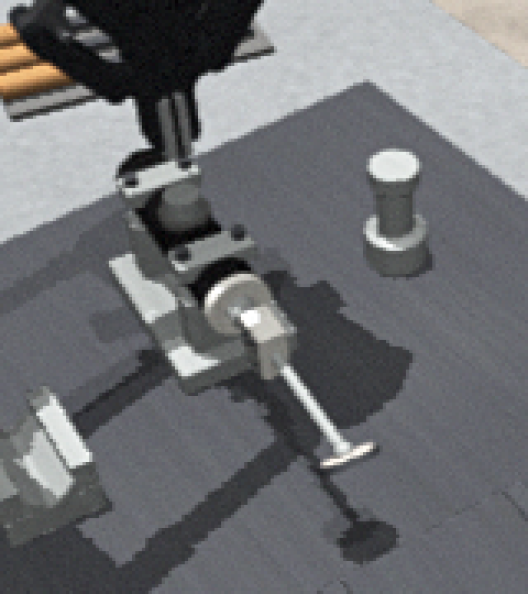

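The side view shows the fingertips at full-image (234,129), apparently above or behind the button at (237,138). There is no force yet. I'll check the projections.

```bash
python3 - <<'E'
from h import *
c=cam('side');t=cam('top')
print(proj(c,[[.5514,.1691,.1638],[.5514,.1691,.17],[.5514,.1691,.18],[.551,.163,.17]]))
print(cast(c,(236.7,137.6),.17),cast(c,(236.7,137.6),.164),cast(t,(209.75,225.75),.17))
a=manip.get_image('top')
cv2.imwrite('pics/t2.png',cv2.resize(a[170:260,160:350,::-1],None,fx=4,fy=4,interpolation=3))
E
```

```text
[[234.7133867  140.36909154]
 [234.19784837 137.6091193 ]
 [233.3516425  133.07900743]
 [235.7976935  139.45330013]]
[0.55487638 0.1664467  0.17      ] [0.55804225 0.17339027 0.164     ] [0.55074504 0.16877311 0.17      ]
```

View pics/t2.png

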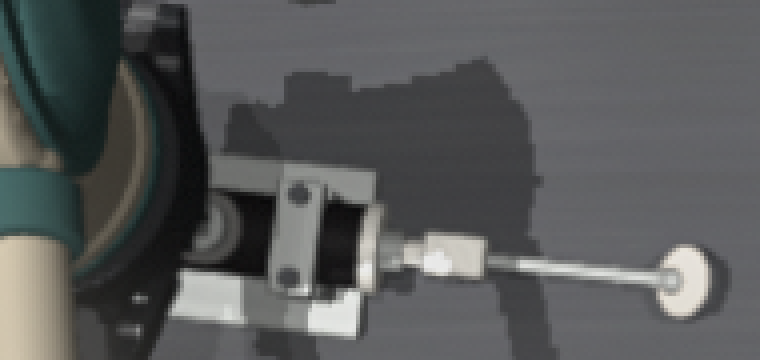

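```bash
python3 - <<'E'
from h import *
s=manip.get_state();w=cam('wrist',s);c=cam('side')
def P(c): return c[0]@np.c_[c[2],c[3]]
def u(c,p): return cv2.undistortPoints(np.array([[p]],float),c[0],c[1],P=c[0])[0].T
for a in((320,234),(320,238)):
  for b in((233,128),(235,130)):
    X=cv2.triangulatePoints(P(w),P(c),u(w,a),u(c,b));X=(X[:3]/X[3]).ravel();print(X,tooldelta(s,X), proj(w,X), proj(c,X))
print(s['contact_force'],s['width'])
E
```

```text
[0.5541296  0.17407424 0.18644525] [ 0.00520671  0.00208366 -0.0145731 ] [[321.78979445 234.44767735]] [[232.69595005 128.09332013]]
[0.55535783 0.17194515 0.18256588] [ 0.00324408  0.00356387 -0.01069391] [[324.17665816 235.05763207]] [[234.2740044  130.22117296]]
[0.55353621 0.17229159 0.18787872] [ 0.00336483  0.00171326 -0.01600666] [[321.16998649 238.29103061]] [[232.80182084 128.06160673]]
[0.55474582 0.17012526 0.18404402] [ 0.00136296  0.00317957 -0.01217215] [[323.56218491 238.89697171]] [[234.38261138 130.19055255]]
[ 1.00673913 -0.114513   -0.49328977] -0.00043714745366735426
```

The visible tips sit about 13 mm behind the TCP at the right xy, so they are still clear of the button. I'll descend in small steps, watching the force.

>>> move_arm([
  [[0,0,0.003,0,1],[0,0,0.006,0,1],[0,0,0.009,0,1],[0,0,0.009,0,1]],
])

```text
clock: 3.0
position: [0.551, 0.1691, 0.1641]
ee_rot: [-0.0, 0.749, 0.662, -0.0]
contact_force: [1.0, -0.7, -0.3]
width: -0.0002
gripper_force: 0.0
```

>>> move_arm([
  [[0,0,0.0025,0,1],[0,0,0.005,0,1],[0,0,0.005,0,1]],
])

```text
clock: 3.3
position: [0.5512, 0.1692, 0.1604]
ee_rot: [-0.0, 0.749, 0.662, -0.0]
contact_force: [0.2, -0.2, -0.2]
width: -0.0002
gripper_force: 0.0
```

```bash
python3 - <<'E'
from h import *
s=manip.get_state();print(s['contact_force'],s['position'])
b=manip.get_image('side')[:,:,::-1];a=manip.get_image('wrist')[:,:,::-1]
cv2.imwrite('pics/s3.png',np.hstack([cv2.resize(b[110:190,210:280],(455,520),interpolation=3),cv2.resize(a[100:270,265:375],(336,520),interpolation=3)]))
E
```

```text
[ 0.24516881 -0.21794557 -0.16946917] [0.55120152 0.16916541 0.16039378]
```

View pics/s3.png

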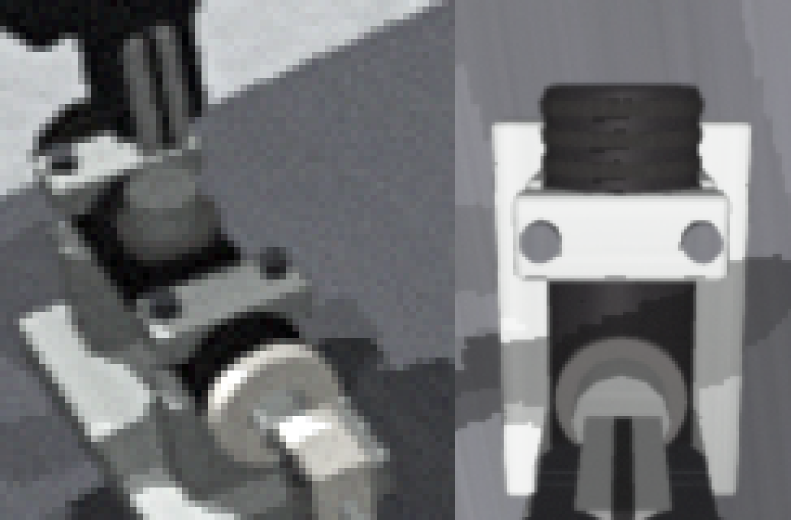

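The side view shows the tips a few pixels above the button top, at full-image row 133 against 139. In the wrist view the fingers overlap the button's lower half, so they are roughly over it. I'll continue down.

>>> move_arm([
  [[0,0,0.0025,0,1],[0,0,0.005,0,1],[0,0,0.005,0,1]],
])

```text
clock: 3.7
position: [0.5512, 0.1692, 0.1563]
ee_rot: [-0.0, 0.749, 0.662, -0.0]
contact_force: [0.1, 1.3, -0.4]
width: -0.0004
gripper_force: 0.0
```

>>> move_arm([
  [[0,0,0.00125,0,1],[0,0,0.0025,0,1],[0,0,0.0025,0,1]],
])

```text
clock: 4.0
position: [0.5513, 0.1692, 0.1545]
ee_rot: [-0.0, 0.749, 0.662, -0.0]
contact_force: [0.4, -0.0, 0.9]
width: -0.0001
gripper_force: 0.0
```

>>> move_arm([
  [[0,0,0.00125,0,1],[0,0,0.0025,0,1],[0,0,0.0025,0,1]],
])

```text
clock: 4.3
position: [0.5513, 0.1692, 0.1525]
ee_rot: [-0.0, 0.749, 0.662, -0.0]
contact_force: [0.0, 0.4, 0.2]
width: -0.0005
gripper_force: 0.0
```

>>> move_arm([
  [[0,0,0.00125,0,1],[0,0,0.0025,0,1],[0,0,0.0025,0,1]],
])

```text
clock: 4.6
position: [0.5513, 0.1692, 0.1505]
ee_rot: [-0.0, 0.749, 0.662, -0.0]
contact_force: [0.6, -0.6, 0.1]
width: 0.0
gripper_force: 0.0
```

>>> move_arm([
  [[0,0,0.00125,0,1],[0,0,0.0025,0,1],[0,0,0.0025,0,1]],
])

```text
clock: 4.9
position: [0.5513, 0.1692, 0.1485]
ee_rot: [-0.0, 0.749, 0.662, -0.0]
contact_force: [-0.2, 0.6, 0.6]
width: -0.0001
gripper_force: 0.0
```

```bash
python3 - <<'E'
from h import *
f=[]
for i in range(8):
    a=manip.get_image('side')
    f.append(manip.get_state()['contact_force'])
print(np.mean(f,0),np.std(f,0))
b=a[:,:,::-1]
cv2.imwrite('pics/s4.png',cv2.resize(b[100:240,200:310],(550,600*1),interpolation=3))
E
```

```text
[-0.09211531 -0.08124472 -0.10490437] [0.30114822 0.50285741 0.43008352]
```

View pics/s4.png

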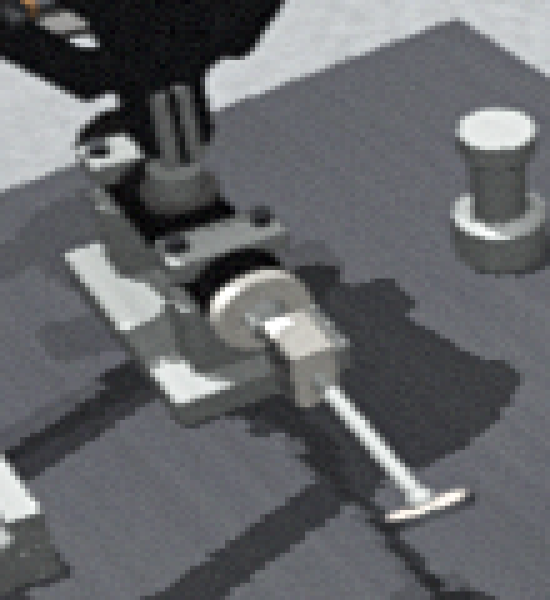

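The side view shows the tips practically at the button top (row 138). So the real tips lie well behind the stated offset. Continuing.

>>> move_arm([
  [[0,0,0.00125,0,1],[0,0,0.0025,0,1],[0,0,0.0025,0,1]],
])

```text
clock: 5.6
position: [0.5513, 0.1692, 0.1465]
ee_rot: [-0.0, 0.749, 0.662, -0.0]
contact_force: [0.4, -0.3, 0.2]
width: -0.0003
gripper_force: 0.0
```

>>> move_arm([
  [[0,0,0.00125,0,1],[0,0,0.0025,0,1],[0,0,0.0025,0,1]],
])

```text
clock: 5.9
position: [0.5513, 0.1692, 0.1445]
ee_rot: [-0.0, 0.749, 0.662, -0.0]
contact_force: [0.2, -0.4, 0.2]
width: 0.0001
gripper_force: 0.0
```

>>> move_arm([
  [[0,0,0.00125,0,1],[0,0,0.0025,0,1],[0,0,0.0025,0,1]],
])

```text
clock: 6.2
position: [0.5515, 0.1692, 0.1428]
ee_rot: [0.0, 0.749, 0.662, 0.0]
contact_force: [-0.6, -0.8, 0.9]
width: -0.0002
gripper_force: 0.5
```

>>> move_arm([
  [[0,0,0.00125,0,1],[0,0,0.0025,0,1],[0,0,0.0025,0,1]],
])

```text
clock: 6.5
position: [0.5515, 0.1692, 0.1409]
ee_rot: [0.0, 0.749, 0.662, 0.0]
contact_force: [-0.5, 0.4, 2.5]
width: -0.0
gripper_force: 1.4
```

>>> move_arm([
  [[0,0,0.00125,0,1],[0,0,0.0025,0,1],[0,0,0.0025,0,1]],
])

```text
clock: 6.8
position: [0.5515, 0.1692, 0.1388]
ee_rot: [0.0, 0.749, 0.662, 0.0]
contact_force: [-0.8, 0.4, 4.3]
width: -0.0001
gripper_force: 1.9
```

Contact, and the force follows the button spring: about 4.3 N here, with bottom due at about 5 N. I'll press on to the stop.

>>> move_arm([
  [[0,0,0.0012,0,1],[0,0,0.0025,0,1],[0,0,0.0025,0,1]],
])

```text
clock: 7.1
position: [0.5515, 0.1692, 0.137]
ee_rot: [0.0, 0.749, 0.662, 0.0]
contact_force: [-2.1, -1.0, 6.5]
width: -0.0001
gripper_force: 2.9
```

```bash
python3 - <<'E'
from h import *
a=manip.get_image('top');s=manip.get_state();print(s['contact_force'],s['position'])
g=cv2.cvtColor(a[190:270,255:360],cv2.COLOR_RGB2GRAY)
for r in(234,): print(g[r-190-3:r-190+1].mean(0).astype(int))
n,l,st,ce=cv2.connectedComponentsWithStats((g>150).astype(np.uint8))
print([(st[i].tolist(),ce[i]+[255,190]) for i in range(1,n) if st[i,4]>15])
E
```

```text
[-0.7153924   0.29965724  6.46383063] [0.55152597 0.1692495  0.13707642]
[124 128 128 129 129 128 131 136 136 136 136 149 183 184 182 178 171 168
 167 164 159 153 166 195 193 191 191 195 201 206 217 229 230 230 230 230
 221 165  89  74  75  74  70  71  81  94  99  99  99 100 100 100 100 100
  99  99  99  98  99  98  99  99  99  98  99  99  99  99  98  98  98  98
  98  98  98  98  98  98  98  97  97  97 100 113 137 154 157 162 156 142
 122  96  83  85  90  96  98  97  98  98  98  98  98  99  99]
[([4, 40, 90, 20, 517], array([309.10638298, 237.61508704]))]
```

The mirror sprang out: the grip block's end moved from col 282 to 292 and the button is bottomed at 6.5 N. Contact came at TCP z≈0.1435, so the real tips lie about 27 mm behind the TCP. I'll lift off, shift 115 mm forward along the wand and open.

>>> move_arm([
  [[0,0,-0.02,0,1],[0,0,-0.06,0,1],[0,0,-0.09,0,1],[-0.06,0,-0.09,0,-1],[-0.12,0,-0.09,0,-1],[-0.144,0,-0.09,0,-1],[-0.144,0,-0.09,0,-1],[-0.144,0,-0.09,0,-1],[-0.144,0,-0.09,0,-1],[-0.144,0,-0.09,0,-1]],
])

```text
clock: 8.15
position: [0.5374, 0.0561, 0.2084]
ee_rot: [-0.0, 0.749, 0.663, 0.0]
contact_force: [0.3, -0.3, 0.1]
width: 0.0851
gripper_force: 0.0
```

```bash
python3 - <<'E'
from h import *
s=manip.get_state();a=manip.get_image('wrist');t=manip.get_image('top')
print(s['clock'],s['position'],s['width'])
w=cam('wrist',s);e=tooldelta
p=np.array([.5515,.169,.17])+.115*np.array([np.cos(np.radians(-97)),np.sin(np.radians(-97)),0]);p[2]=.155
print(p,proj(w,p),proj(cam('top'),p))
cv2.imwrite('pics/w5.png',np.hstack([cv2.resize(a[100:400,190:450,::-1],None,fx=1.6,fy=1.6,interpolation=3)[:480],cv2.resize(t[190:270,260:320,::-1],(360,480),interpolation=3)]))
E
```

```text
8.15 [0.5374119  0.05605692 0.2084484 ] 0.08508996677664613
[0.53748503 0.05485719 0.155     ] [[318.88408116 210.73318425]] [[286.10879525 233.98495498]]
```

View pics/w5.png

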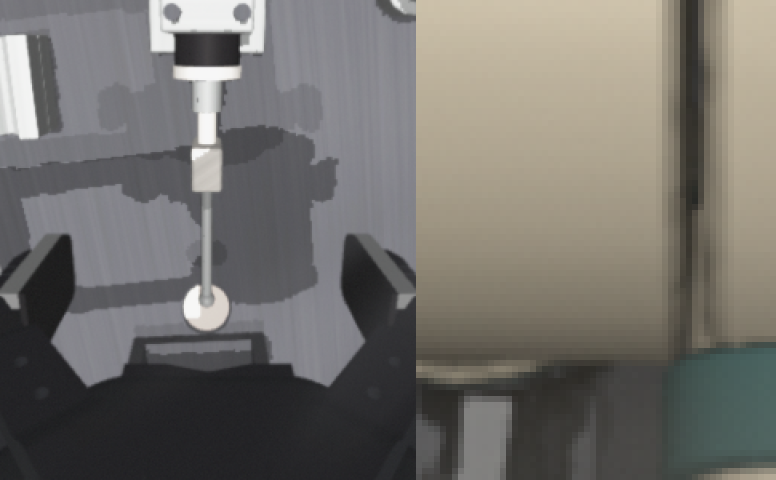

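The block is centred at about (319,205), laterally exact. Along the wand it sits about 3 mm nearer the handle than predicted, and the top view agrees. I'll shift 3 mm, descend so the tips end just below mid-block, and close.

>>> move_arm([
  [[0.004,0,0.04,0,-1],[0.004,0,0.08,0,-1],[0.004,0,0.11,0,-1],[0.004,0,0.13,0,-1],[0.004,0,0.142,0,-1],[0.004,0,0.142,0,-1]],
])

```text
clock: 8.85
position: [0.5369, 0.0585, 0.0939]
ee_rot: [-0.001, 0.749, 0.663, -0.001]
contact_force: [0.2, 0.3, 1.1]
width: 0.0855
gripper_force: 0.0
```

>>> move_arm([
  [[0,0,0,0,1],[0,0,0,0,1],[0,0,0,0,1],[0,0,0,0,1],[0,0,0,0,1],[0,0,0,0,1],[0,0,0,0,1],[0,0,0,0,1]],
], squeeze=40)

```text
clock: 9.65
position: [0.5369, 0.0581, 0.0957]
ee_rot: [-0.0, 0.749, 0.662, -0.0]
contact_force: [-3.5, 0.3, 5.7]
width: 0.0155
gripper_force: 40.9
```

Gripped at 15.5 mm with 41 N. I'll relieve the vertical load and pull 66 mm along the wand.

>>> move_arm([
  [[0,0,-0.002,0,1],[-0.01,0,-0.002,0,1],[-0.02,0,-0.002,0,1],[-0.03,0,-0.002,0,1],[-0.04,0,-0.002,0,1],[-0.05,0,-0.002,0,1],[-0.06,0,-0.002,0,1],[-0.07,0,-0.002,0,1],[-0.0775,0,-0.002,0,1],[-0.082,0,-0.002,0,1],[-0.082,0,-0.002,0,1]],
])

```text
clock: 10.75
position: [0.5287, -0.0072, 0.0959]
ee_rot: [-0.001, 0.749, 0.662, -0.001]
contact_force: [-0.8, 3.6, -17.1]
width: 0.0153
gripper_force: 39.2
```

Spring force shows (3.6 N). The vertical load is −17 N, so I'll lower 1.2 mm and step on to the hard stop.

>>> move_arm([
  [[0,0,0.0015,0,1],[-0.0025,0,0.0015,0,1],[-0.004,0,0.0015,0,1],[-0.004,0,0.0015,0,1]],
])

```text
clock: 11.15
position: [0.5284, -0.0097, 0.0958]
ee_rot: [-0.001, 0.749, 0.662, -0.0]
contact_force: [-3.0, 3.9, -11.6]
width: 0.0153
gripper_force: 39.9
```

>>> move_arm([
  [[-0.001,0,0.0015,0,1],[-0.002,0,0.0025,0,1],[-0.002,0,0.0025,0,1]],
])

```text
clock: 11.45
position: [0.5283, -0.0111, 0.0957]
ee_rot: [-0.0, 0.749, 0.663, 0.0]
contact_force: [-5.4, 5.2, -0.2]
width: 0.0153
gripper_force: 41.6
```

>>> move_arm([
  [[-0.001,0,0,0,1],[-0.002,0,0,0,1],[-0.002,0,0,0,1]],
])

```text
clock: 11.75
position: [0.5282, -0.0127, 0.0958]
ee_rot: [-0.0, 0.749, 0.663, 0.0]
contact_force: [-6.7, 5.2, 0.9]
width: 0.0157
gripper_force: 41.6
```

>>> move_arm([
  [[-0.001,-0.001,0,0,1],[-0.002,-0.0015,0,0,1],[-0.002,-0.0015,0,0,1]],
])

```text
clock: 12.05
position: [0.5281, -0.0137, 0.0958]
ee_rot: [0.0, 0.749, 0.662, 0.001]
contact_force: [-3.8, 6.9, -2.6]
width: 0.0155
gripper_force: 41.3
```

>>> move_arm([
  [[-0.001,0,0,0,1],[-0.002,0,0,0,1],[-0.002,0,0,0,1]],
])

```text
clock: 12.35
position: [0.5281, -0.0136, 0.0958]
ee_rot: [-0.001, 0.749, 0.662, 0.003]
contact_force: [-2.7, 11.0, -2.2]
width: 0.0154
gripper_force: 41.3
```

The position stopped at y=−0.0137 while the force rose to 11 N, which is the hard stop (about 72 mm pulled). I'll check that it holds and that the bystanders are unmoved.

>>> move_arm([
  [[0,0,0,0,1],[0,0,0,0,1],[0,0,0,0,1],[0,0,0,0,1],[0,0,0,0,1]],
])

```text
clock: 12.85
position: [0.5281, -0.0136, 0.0958]
ee_rot: [-0.001, 0.749, 0.662, 0.002]
contact_force: [-2.9, 10.3, -1.1]
width: 0.0154
gripper_force: 41.3
```

```bash
python3 - <<'E'
from h import *
for n in('top','side'):
    a=manip.get_image(n)[:,:,::-1];o=cv2.imread(f'pics/{n}0.png');cv2.imwrite(f'pics/{n}9.png',a)
    d=cv2.absdiff(a,o).max(2)
    rs={'top':[(380,215,450,288),(232,293,276,330),(220,140,250,172)],'side':[(276,228,380,336),(165,195,213,243),(288,124,312,164)]}[n]
    for x0,y0,x1,y1 in rs: print(n,(x0,y0),(d[y0:y1,x0:x1]>40).mean())
print(manip.get_state()['contact_force'])
b=cv2.imread('pics/side9.png');cv2.imwrite('pics/s9.png',cv2.resize(b[100:345,170:400],None,fx=2.4,fy=2.4,interpolation=3))
E
```

```text
top (380, 215) 0.3984344422700587
top (232, 293) 0.2751842751842752
top (220, 140) 0.0
side (276, 228) 0.048344017094017096
side (165, 195) 0.0
side (288, 124) 0.640625
[-2.91240677 11.2747742  -1.08162447]
```

View pics/s9.png

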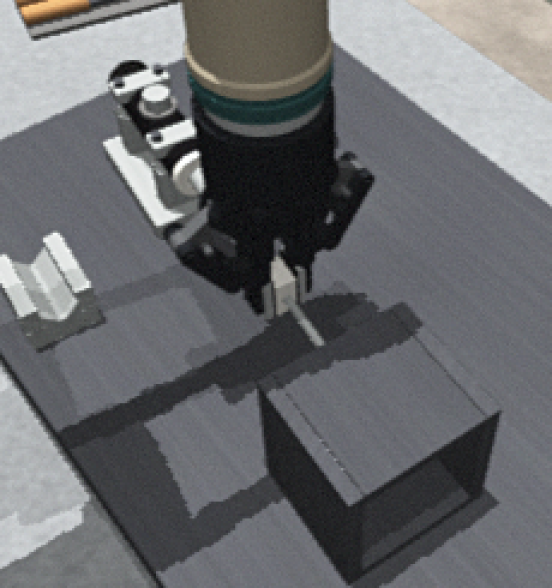

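The picture shows the block held, the button up, the stalk reaching into the box mouth, and the box, V-block and plug gauge unmoved. Each bystander matches its start image in at least one view, and the remaining differences are arm occlusion and shadow. I'm handing it in.

```bash
python3 -c "
from rig import manip
print(manip.sign_off())"
```

```text
the job is handed in; nothing more can be done
None
```

I pressed the button fully down and released it, then pulled the mirror by its grip block to the second stop. I handed the job in at about 13 s with the arm still gripping and holding it there at about 11 N; the box part, V-block and plug gauge looked unmoved in the camera pictures, and the result of the judging was not shown.

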